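Finger-tight plus one flat on the air manifold

TASK

Screw the loose hexagon nut on the blue air manifold clockwise with the fingers until it is finger-tight and no further. Then, with the big red-handled wrench, gently turn it one more flat (a sixth of a turn, 60 degrees), so that the red line on the collar under it goes from the white mark to the green one, and lay the wrench back flat on the black rubber mat. Do not touch the nut with the fingers again, leave the nut tight, and leave the small wrench and the punch block where they are.

Things in the scene. Friction and masses are not known exactly. Their poses are not given: they have to be found in the camera images.
- manifold: Blue metal block 100 x 90 x 50 mm fixed to the bench on a base plate 150 x 50 x 8 mm, origin at the centre of its underside, z up. On the vertical axis through its origin stand, from below: brass riser, index flange, collar, nut, tube stub. A gauge stands out on its +x side (to 85 mm from the axis, 57 mm high), plugs on its +y and -y sides (to 61 mm, 37 mm high).
- stub_top (a point): Top centre of the fixed upright copper tube stub, 12 mm across, that passes through the nut's middle; 134 mm above the bench, about 22 mm above the nut's top.
- green_mark (a point): Green line, 31 mm from the axis, on top of the fixed dark steel index flange (72 mm across, top at 74 mm) under the collar. It is 60 degrees clockwise (from above) of the flange's white line, which points along the manifold's +x.
- nut: Plain steel hexagon nut, 30 mm across flats (34.6 mm over corners), 32 mm tall, axis vertical on the manifold's axis. Origin on the axis at its underside, 80 mm above the bench when seated; z up. One pair of flats faces its +x and -x, the others lie at 60 and 120 degrees. Clockwise from above tightens; it sinks 4 mm per turn. It stays where it is left.
- nut_top (a point): Top centre of the nut. How it runs: it starts 0.6 to 1.6 rad short of finger-tight (how much is not known) and runs with about 0.04 N m; at finger-tight it meets its seat, and from there takes about 0.5 N m and drags the collar with it. Fingers must stay above the collar, whose top is 33 mm below this point when the nut is seated.
- collar (a joint): Clockwise angle in rad of the brass collar under the nut (50 mm across, 75 to 79 mm above the bench, a red line on its top): 0 at the start, red line at the white mark, and until the nut is finger-tight; then it counts the nut's extra turning. 1.047 is one flat, red line at the green mark.
- mat: Black rubber mat fixed on the bench, 280 x 220 x 12 mm, origin at the centre of its underside, its long side along its x.
- wrench: Big open-ended wrench, red handle, flat on the mat, 12 mm thick, 0.3 kg. Origin: middle of its jaw gap (nut's axis when fully on), on its underside; z up. Jaws open to +x: inner faces at y = +-16 mm up to x = 16, flared tips to x = 27 mm, throat wall at x = -18.6, head 56 mm wide (62 at the tips), ends at x = -32.6. Handle 18 mm wide, on to x = -197 mm. Can lie at either side of the mat.
- wrench_grip (a point): Point on the red handle where the wrench is balanced: 90 mm behind the jaw gap's middle (x = -90 mm of the wrench), at half its thickness, 6 mm above its underside. On the nut the jaws have about 0.13 rad of play either way before they bite.
- small_wrench: Smaller open-ended wrench with a blue handle on the mat, 20 mm jaw gap: does not fit. Origin at the middle of its jaw gap, underside. About 166 mm long, head 38 mm wide. Leave it where it lies.
- punch_block: Wooden block 70 x 70 x 40 mm holding steel punches up to 88 mm high, origin under its centre, behind the manifold. Leave it alone.
- tray: Yellow tray 200 x 160 x 35 mm with small fittings in it, fixed on the bench, origin under its centre. Leave it alone.

How it is judged:
By the outcome, as a careful person would: the job done as asked, in the order asked, and still so for the second after the job is handed in, with the robot touching nothing.
It also fails if it takes over 72 s, if anything falls off the work surface, if the arm or the gripper's body presses on something with over 40 N, if the wrist force passes 120 N, or if a joint passes its speed limit or range.

ROBOT

A 6-joint arm with a two-finger parallel gripper is mounted at the origin on the work surface. World frame = base frame: x ahead of the robot, y to its left, z up, the work surface at z = 0. Lengths are in mm, angles in rad, forces in N, time in s.
With the tool pointing down it reaches from about 275 to 750 mm from the base axis. Payload 10.2 kg.
Tool frame: the origin (TCP) lies at the very end of the fingers, on their centre line; the grasp point (between the pads) lies 19 mm behind it; z points along the fingers, y is the line along which they close (so a half turn about z gives the same grasp; the last joint's range is limited). The gripper opens to 85 mm and grips with 20 to 120 N. Pads are 22 mm wide; open, the fingers measure 114 mm over their backs; the gripper's body (76 mm by 85 mm) begins 54 mm behind the grasp point. The pads swing forward as they close: fully open they stand 13 mm farther back than shut.
Start: joints at [-1.396, 0.313, 1.498, -0, 1.331, -0.223], TCP at [203.368, -484.017, 231.294] pointing down, gripper open.
Joint ranges: [-2.94, 2.94], [-0.97, 2.17], [0.19, 2.56], [-1.23, 4.37], [0.02, 3.11], [-2.88, 2.88]. Speed limits (rad/s): [2.39, 2.39, 3.01, 3.14, 3.14, 3.14].

INTERFACE

Orientations are given as a unit quaternion [w, x, y, z].
In Python, from rig import ctrl, optics gives the robot as it stands. The module is installed in compiled form; this text tells all that it offers.
- The arm moves only by the shell command python3 -m handwheel 'ROWS' [FORCE]. ROWS is JSON, a list that holds one entry, the list of rows, each a list of 5 numbers: the gripper command: -1 is fully open, 1 is shut, values between are in proportion, then the shift along the world's x, y, z in units of 50 mm (1.0 is 50 mm), then the turn about the world's z in units of 8 degrees (1.0 is 8 degrees). In form: [[[gripper, tx, ty, tz, twist], ...]]. A call has 1 to 10 rows; each row shifts and turns the commanded pose from where the row before left it; what a row does not reach is not made up. A row lasts 1/10 s, in which the tool goes at most 50 mm and 8.59 degrees, less where a joint would pass 70% of its speed; a pose out of reach is approached as far as the arm can. A call is refused whole if a number of a shift passes 1 or a number of a turn 1, either way. A call with a gripper value outside its range is refused whole. The fingers move at their own pace and stop on an object; FORCE is the grip in N (left out, the last holds). Time passes only in rows, so rows that do not move let the fingers close. It gives the time, the measured TCP pose, the force, the opening and the grip force at its end, in the units of the state.
- ctrl.sense(): the state, without advancing time (a new reading comes with each control period).
- optics.capture(name): name is "side" or "top" or "wrist"; returns a dict with "img" (384x512x3 uint8, blue, green, red), "K" (3x3 intrinsics, pixels), "R" (3x3) and "t" (3): a world point X has camera coordinates R X + t. Camera axes: x right, y down, z forward; pixel columns grow to the right and rows downward; lengths in mm; the calibration is good to about 2 mm. A picture is of the moment at which its call begins. There is no depth.
- ctrl.finish_job(): hands the job in; it is judged then, once.
The state is a dict: "time_s": time; "joints": joint angles; "dq": joint speeds; "tau": joint torques, N m; "eef_pos": TCP position; "ee_rot": TCP orientation; "force": force on the tool from outside, world axes, zero at the start; "wrist_torque": the same for the moment, N m; "grip_width": opening from 0.0 (shut) to 1.0 (fully open); "grip_force": force on a finger pad.
Only numpy, scipy, OpenCV 4.12 (cv2) and the standard library are available. Lean on these libraries where they do the work, as an engineer would, in place of code of your own. Each camera call takes 0.05 s, during which the arm holds its last target. There are 200 camera calls.

## Working session

There is one attempt and no reset: what is moved stays moved. The work goes in short steps, Python scripts to look and compute and a shell command to move; the robot and the scene stay as the last step left them, time stands still between calls to the robot, and variables do not carry over. Pictures are saved under pics/ and viewed, at most 10 in all, crops included, and the job is handed in when it is done.

```bash
mkdir -p pics; python3 - <<'E'
from rig import ctrl, optics
import cv2,pickle
s=ctrl.sense();print(s)
for n in("top","side"):
    c=optics.capture(n);pickle.dump(c,open(f'pics/{n}.pkl','wb'))
    cv2.imwrite(f'pics/{n}0.png',cv2.resize(c['img'],(800,600),interpolation=cv2.INTER_CUBIC))
    print(n,c['K'],c['R'],c['t'])
E
```

```text
{'time_s': 0.0, 'joints': array([-1.39637390e+00,  3.13459717e-01,  1.49845840e+00, -1.71006383e-05,
        1.33099966e+00, -2.23392216e-01]), 'dq': array([ 0.00051854, -0.00094325, -0.00026305,  0.00114571, -0.00016395,
       -0.00091567]), 'tau': array([-2.18907328e-03, -4.12259746e+01, -2.59742814e+01, -3.09206825e-04,
        4.09488319e-03,  7.34964004e-06]), 'eef_pos': array([ 203.32866853, -483.73921578,  230.72208363]), 'ee_rot': array([-6.62562491e-04,  9.80282457e-01,  1.97600265e-01,  7.91921160e-06]), 'force': array([-0.62688273,  1.16040111, -0.13021791]), 'wrist_torque': array([-0.03996203, -0.02311966, -0.00104346]), 'grip_force': 0.0, 'grip_width': 0.9997380113596462}
top [[414.95756951   0.         252.07597466]
 [  0.         414.95756951 192.6648612 ]
 [  0.           0.           1.        ]] [[-0.01057708 -0.99968052  0.02295599]
 [-0.98751355  0.00683424 -0.15738579]
 [ 0.15717862 -0.02433404 -0.98727035]] [-7.77806580e-02  6.44642056e+02  9.46299818e+02]
side [[377.99412091   0.         253.00659408]
 [  0.         377.99412091 192.33125923]
 [  0.           0.           1.        ]] [[ 0.92276771 -0.38533626  0.00396512]
 [-0.30433995 -0.73503977 -0.6058826 ]
 [ 0.23638306  0.55788216 -0.79554418]] [-591.42685634  249.83804545  758.3480151 ]
```

View pics/top0.png

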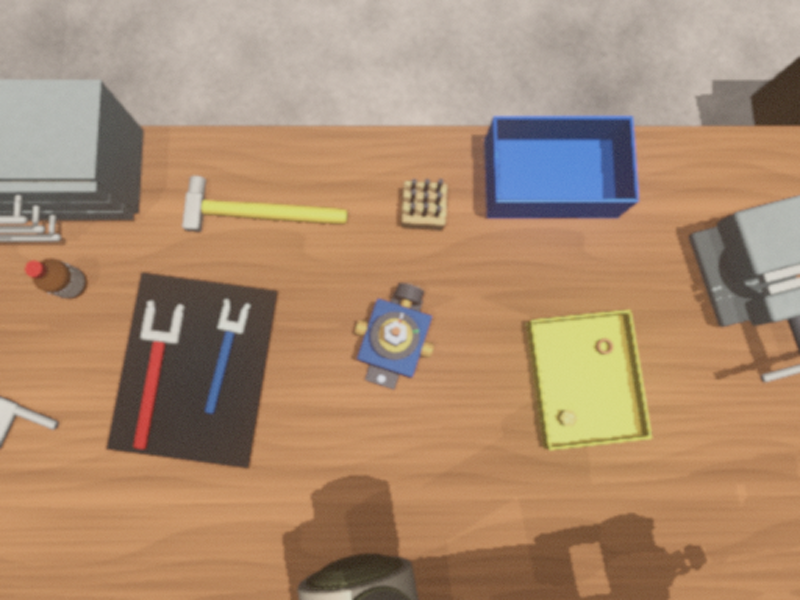

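View pics/side0.png

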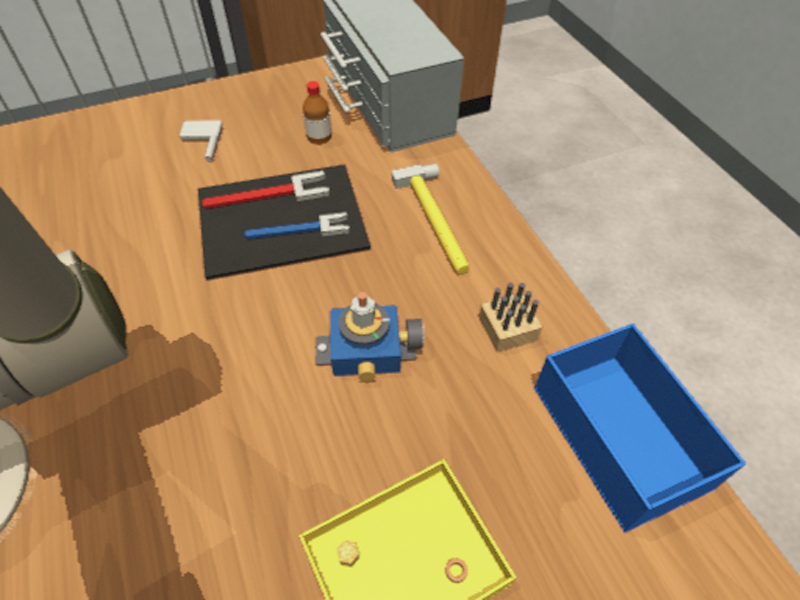

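The top view shows the manifold at about (395,335), the gauge towards the top (+x, away from the robot). The big wrench lies on the mat's left side, jaws at (160,325) and handle end at (140,447). I'll enlarge these areas next.

```bash
python3 - <<'E'
import cv2,pickle,numpy as np
t=pickle.load(open('pics/top.pkl','rb'))['img'];s=pickle.load(open('pics/side.pkl','rb'))['img']
f=lambda im,x,y,w,h,k:cv2.resize(im[y:y+h,x:x+w],(w*k,h*k),interpolation=cv2.INTER_CUBIC)
a=f(t,222,175,66,75,6) # manifold top
b=f(s,200,180,66,75,6)
cv2.imwrite('pics/man.png',np.hstack([a,b]))
c=f(t,65,170,80,125,4);d=f(s,120,100,120,80,4)
d=np.vstack([d,np.zeros((500-320,480,3),np.uint8)])
cv2.imwrite('pics/wr.png',np.hstack([c,d]))
E
```

```text
(no output)
```

View pics/man.png

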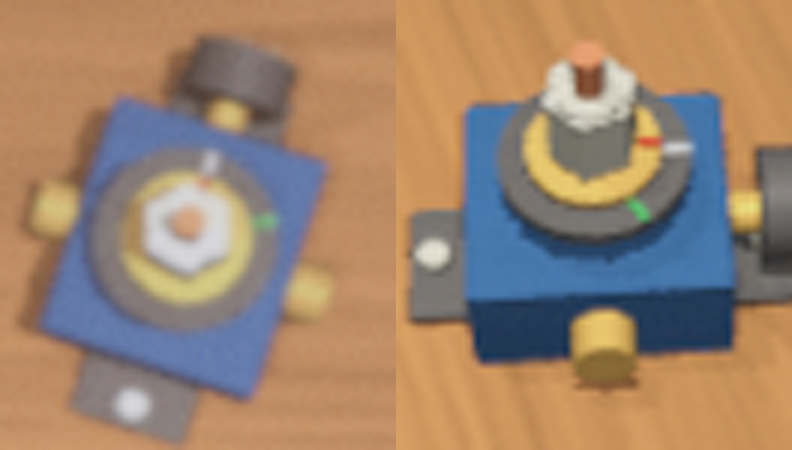

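View pics/wr.png

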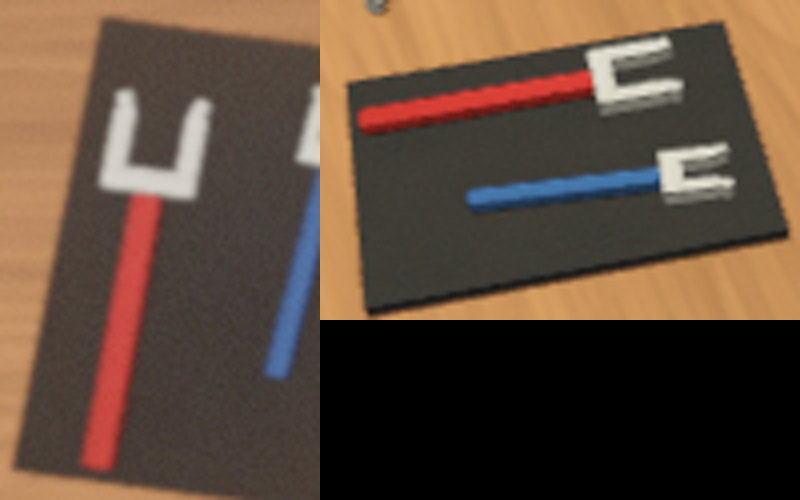

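The crops show the following:
- **Top crop:** stub top at (187,222), white line (210,162), green line (265,221).
- **Side crop:** stub top at (192,50), white line (282,148), green line (242,210).
- **Wrench, top crop:** handle end (98,468), head back middle (148,193), jaw tips (125,92) and (203,103).

```bash
cat >h.py <<'E'
import pickle,numpy as np,cv2
def ray(c,u,v,z):
    d=c['R'].T@np.linalg.solve(c['K'],[u,v,1.]);o=-c['R'].T@c['t'];return (o+d*(z-o[2])/d[2])[:2]
def crop(u,v,x0,y0,k):return ((u+.5)/k-.5+x0,(v+.5)/k-.5+y0)
E
python3 - <<'E'
from h import *
t=pickle.load(open('pics/top.pkl','rb'));s=pickle.load(open('pics/side.pkl','rb'))
np.set_printoptions(precision=1,suppress=True)
P=lambda n,u,v,z:ray(t if n=='t' else s,*(crop(u,v,222,175,6) if n=='t' else crop(u,v,200,180,6)),z)
A=[P('t',187,222,134),P('s',192,50,134)]
F=[P('t',185,238,74)]
for n,w,g in(('t',(210,162),(265,221)),('s',(282,148),(242,210))):
    W=P(n,*w,74);G=P(n,*g,74);print(n,W,G)
    # centre: from W,G: equilateral, G = 60deg cw of W
    m=W-G;R=lambda a:np.array([[np.cos(a),-np.sin(a)],[np.sin(a),np.cos(a)]])
    # C such that W-C = R60 (G-C)
    C=np.linalg.solve(np.eye(2)-R(np.pi/3),W-R(np.pi/3)@G);print('C',C,np.linalg.norm(W-C),np.degrees(np.arctan2(*(W-C)[::-1])))
print('stub',A,'flange',F)
for n,L in(('t',[(98,468),(148,193),(125,92),(203,103)]),('s',[(42,120),(274,82),(348,45),(362,97)])):
    Q=[ray(t,*crop(*p,65,170,4),24) if n=='t' else ray(s,*crop(*p,120,100,4),24) for p in L]
    d=Q[1]-Q[0];print(n,np.array(Q),np.linalg.norm(d),np.degrees(np.arctan2(d[1],d[0])))
    u=d/np.linalg.norm(d);print('org',Q[1]+32.6*u,Q[0]+197*u,'grip',Q[1]-57.4*u)
# HSV colored red handle fit
for c in(t,s):
    h=cv2.cvtColor(c['img'],cv2.COLOR_BGR2HSV);m=((h[...,0]<6)|(h[...,0]>174))&(h[...,1]>150)&(h[...,2]>120)
    n,l,st,ce=cv2.connectedComponentsWithStats(m.astype(np.uint8));i=1+np.argmax(st[1:,4])
    pts=np.argwhere(l==i)[:,::-1];w=np.array([ray(c,*p,24) for p in pts]);mu=w.mean(0);v=np.linalg.svd(w-mu,full_matrices=False)[2][0];v*=np.sign(v[0])
    p=(w-mu)@v;print('red',len(pts),mu,v,np.degrees(np.arctan2(v[1],v[0])),mu+v*p.min(),mu+v*p.max())
E
```

```text
t [619.8 -15.5] [596.5 -36.6]
C [589.8  -5.9] 31.441569066085194 -17.831447717836905
s [619.5 -13.6] [595.8 -33.6]
C [590.3  -3. ] 31.049696828696185 -19.890627844256738
stub [array([589.5,  -4.7]), array([590.7,  -2.6])] flange [array([590.1,  -5.4])]
t [[426.8 381.1]
 [589.5 359.3]
 [651.7 376.1]
 [644.5 328.4]] 164.18484037103372 -7.628598977752241
org [621.8 355. ] [622.1 354.9] grip [532.6 366.9]
s [[428.7 380.2]
 [589.2 356.1]
 [650.4 373.7]
 [642.1 317.4]] 162.23458717389457 -8.531671624656557
org [621.4 351.3] [623.5 351. ] grip [532.4 364.6]
red 539 [505.2 371.3] [ 1.  -0.1] -8.045276747150652 [427.5 382.3] [586.4 359.9]
red 313 [504.5 371.2] [ 1.  -0.1] -7.605954878986863 [425.8 381.7] [587.3 360.1]
```

```bash
python3 -m handwheel '[[[-1,0.52,0.64,0,0],[-1,0.52,0.64,0,0],[-1,0.52,0.64,0,0],[-1,0.52,0.64,0,0],[-1,0.52,0.64,0,0],[-1,0.52,0.64,0,0],[-1,0.52,0.64,0,0]]]' 20; python3 -m handwheel '[[[-1,0.52,0.64,0,0],[-1,0.52,0.64,0,0],[-1,0.52,0.64,0,0],[-1,0.52,0.64,0,0],[-1,0.52,0.64,0,0],[-1,0.46,0.64,0,0],[-1,0,0,0,0],[-1,0,0,0,0]]]'; python3 - <<'E'
from rig import ctrl, optics
import cv2,pickle,numpy as np
s=ctrl.sense();print(s['time_s'],s['eef_pos'],s['ee_rot'],s['joints'],s['wrist_torque'])
c=optics.capture('wrist');pickle.dump(c,open('pics/wrist.pkl','wb'))
def pj(p):
    q=c['K']@(c['R']@np.array(p,float)+c['t']);return q[:2]/q[2]
print(pj((590,-4,134)),pj((590,-4,113)),pj((590,-4,74)))
cv2.imwrite('pics/wrist0.png',cv2.resize(c['img'],(800,600),interpolation=cv2.INTER_CUBIC))
E
```

```text
time_s: 0.8
eef_pos: [386.1, -258.5, 231.2]
ee_rot: [-0.0, 0.98, 0.198, -0.0]
force: [1.2, -0.4, -0.0]
grip_width: 1.001
grip_force: 0.0
time_s: 1.6
eef_pos: [538.3, -67.6, 230.8]
ee_rot: [-0.0, 0.98, 0.198, -0.0]
force: [-0.4, -1.1, -0.4]
grip_width: 1.002
grip_force: 0.0
1.6 [538.28003594 -67.59794809 230.79900856] [-1.30359059e-04  9.80136405e-01  1.98323883e-01 -4.98084472e-04] [-3.40839776e-01  3.52488308e-01  1.44440200e+00 -2.96508520e-04
  1.34569069e+00  8.30727745e-01] [-0.02644419  0.05375044  0.00781665]
[202.94331691  94.95518427] [207.099499    95.64487714] [213.25914179  96.66703199]
```

View pics/wrist0.png

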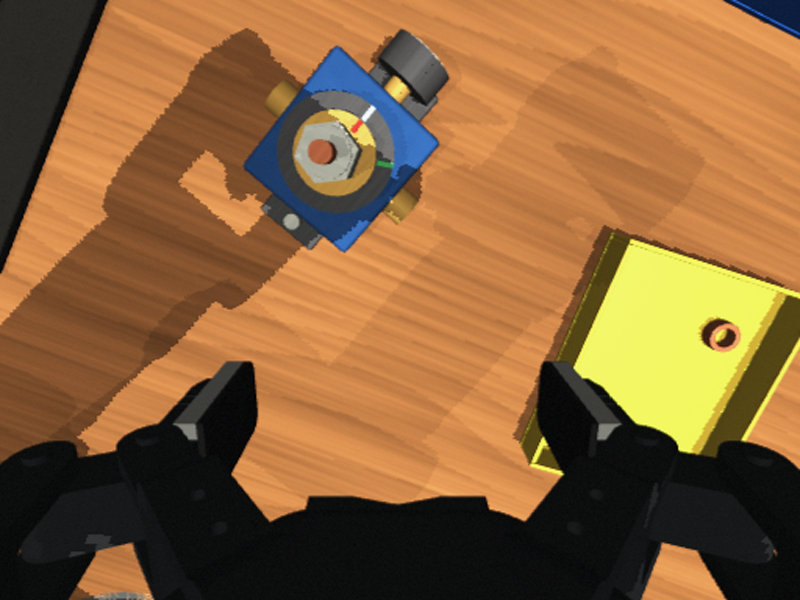

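The wrist view shows the stub top at (320,151) and the nut around it, as predicted to within 2 px. I'll enlarge the nut to get its orientation.

```bash
python3 - <<'E'
import cv2,pickle
c=pickle.load(open('pics/wrist.pkl','rb'))
cv2.imwrite('pics/nut.png',cv2.resize(c['img'][70:124,175:250],(750,540),interpolation=cv2.INTER_CUBIC))
E
```

```text
(no output)
```

View pics/nut.png

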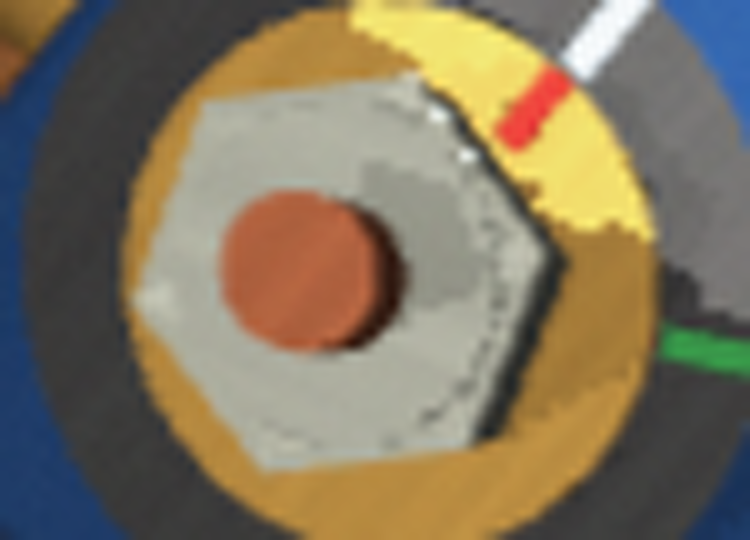

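The nut's top corners are at (205,100), (418,75), (555,262), (478,443), (265,470) and (138,297) in this crop. The stub top is at (298,271).

```bash
python3 - <<'E'
from h import *
c=pickle.load(open('pics/wrist.pkl','rb'))
V=np.array([ray(c,*crop(*p,175,70,10),113) for p in[(205,100),(418,75),(555,262),(478,443),(265,470),(138,297)]])
C=V.mean(0);d=V-C;a=np.degrees(np.arctan2(d[:,1],d[:,0]))
print(C,np.linalg.norm(d,axis=1),a,'vertex mod60',np.round(a%60,1))
print('stub',ray(c,*crop(298,271,175,70,10),134))
E
```

```text
[589.41941083  -5.78883143] [17.5049643  17.11144112 17.59761714 17.22525488 17.22170645 17.1788624 ] [  60.67037401   -0.26601476  -63.4685685  -118.41724595  178.05978292
  118.27344904] vertex mod60 [ 0.7 59.7 56.5  1.6 58.1 58.3]
stub [589.25478089  -5.4149783 ]
```

```bash
python3 -m handwheel '[[[-1,0.206,0.251,0,0.906],[-1,0.206,0.251,0,0.906],[-1,0.206,0.251,0,0.906],[-1,0.206,0.251,0,0.906],[-1,0.206,0.251,0,0.906],[-0.3,0,0,0,0],[-0.3,0,0,0,0]]]' 20; python3 - <<'E'
from rig import ctrl
import numpy as np
s=ctrl.sense();q=s['ee_rot'];print(s['eef_pos'],'yaw',np.degrees(2*np.arctan2(q[2],q[1])),s['joints'])
E
```

```text
time_s: 2.35
eef_pos: [589.4, -6.4, 231.2]
ee_rot: [-0.0, 0.871, 0.491, -0.0]
force: [0.4, -0.6, -0.0]
grip_width: 0.691
grip_force: 0.0
[589.37757142  -6.36002217 231.18609003] yaw 58.80765129375498 [-2.09285178e-01  4.56915027e-01  1.29168583e+00 -2.85440971e-04
  1.39350646e+00  3.35174422e-01]
```

```bash
python3 -m handwheel '[[[-0.3,0.006,0.03,-0.7,0],[-0.3,0,0,-0.7,0],[-0.3,0,0,-0.7,0],[-0.3,0,0,-0.5,0],[-0.3,0,0,-0.34,0],[-0.3,0,0,0,0],[1,0,0,0,0],[1,0,0,0,0],[1,0,0,0,0],[1,0,0,0,0]]]' 20; python3 - <<'E'
from rig import ctrl
import numpy as np
s=ctrl.sense();q=s['ee_rot'];print(s['eef_pos'],'yaw',np.degrees(2*np.arctan2(q[2],q[1])),s['force'],s['wrist_torque'],s['grip_width'],s['joints'])
E
```

```text
time_s: 3.35
eef_pos: [590.2, -4.0, 85.8]
ee_rot: [0.0, 0.87, 0.492, 0.0]
force: [-5.5, -0.2, 7.6]
grip_width: 0.349
grip_force: 23.6
[590.23128917  -4.02824336  85.84444757] yaw 59.00495471615769 [-5.45495877 -0.18544167  7.55204623] [-0.01464531  0.80946993 -0.03453541] 0.3489857649291033 [-2.04994978e-01  5.97815656e-01  1.46735323e+00 -4.23383083e-04
  1.07539748e+00  3.36171692e-01]
```

```bash
cat >st.py <<'E'
from rig import ctrl
import numpy as np
s=ctrl.sense();q=s['ee_rot'];y=np.degrees(2*np.arctan2(q[2],q[1]))
print(s['eef_pos'].round(1),'yaw %.2f'%y,s['force'].round(1),s['wrist_torque'].round(3),'w %.3f gf %.1f'%(s['grip_width'],s['grip_force']),s['joints'].round(2))
E
python3 -m handwheel '[[[1,0,0,0,-0.8],[1,0,0,-0.002,-0.8],[1,0,0,-0.002,-0.8],[1,0,0,-0.002,-0.8],[1,0,0,0,0]]]'; python3 st.py
```

```text
time_s: 3.85
eef_pos: [590.5, -4.4, 85.6]
ee_rot: [0.001, 0.958, 0.286, 0.001]
force: [-3.8, -1.2, 6.1]
grip_width: 0.346
grip_force: 23.4
[590.5  -4.4  85.6] yaw 33.23 [-3.8 -1.2  6.1] [-0.376  0.508 -0.068] w 0.346 gf 23.4 [-0.21  0.6   1.47 -0.    1.07  0.79]
```

```bash
cat >>st.py <<'E'
import sys
sys.exit(int(abs(s['wrist_torque'][2])>float(sys.argv[1]) if len(sys.argv)>1 else 0))
E
m="python3 -m handwheel"; c="python3 st.py 0.2"
$m '[[[1,0,0,0,-0.4],[1,0,0,-0.002,0]]]' >/dev/null && $c && $m '[[[1,0,0,0,-0.3],[1,0,0,0,0]]]' >/dev/null && $c && $m '[[[1,0,0,-0.002,-0.3],[1,0,0,0,0]]]' >/dev/null && $c && $m '[[[1,0,0,0,-0.3],[1,0,0,0,0]]]' >/dev/null && $c && $m '[[[1,0,0,-0.002,-0.3],[1,0,0,0,0]]]' >/dev/null && $c && $m '[[[1,0,0,0,-0.3],[1,0,0,0,0]]]' >/dev/null && $c && $m '[[[1,0,0,-0.002,-0.3],[1,0,0,0,0]]]' >/dev/null && $c && $m '[[[1,0,0,0,-0.3],[1,0,0,0,0]]]' >/dev/null && $c
```

```text
[590.6  -4.4  85.6] yaw 30.12 [-3.5 -1.8  7.3] [-0.383  0.632 -0.025] w 0.348 gf 23.5 [-0.21  0.6   1.47 -0.    1.07  0.84]
[590.6  -4.5  85.5] yaw 27.75 [-4.2 -2.   5.8] [-0.468  0.527 -0.058] w 0.350 gf 23.4 [-0.21  0.6   1.47 -0.    1.07  0.88]
[590.6  -4.5  85.5] yaw 25.34 [-3.8 -2.5  6.3] [-0.51   0.594 -0.036] w 0.344 gf 23.5 [-0.21  0.6   1.47 -0.    1.07  0.92]
[590.6  -4.6  85.5] yaw 22.94 [-3.4 -2.4  6.5] [-0.516  0.574 -0.043] w 0.348 gf 23.5 [-0.21  0.6   1.47 -0.    1.07  0.97]
[590.7  -4.6  85.4] yaw 20.54 [-3.2 -2.7  6.7] [-0.563  0.589 -0.074] w 0.345 gf 23.5 [-0.21  0.6   1.47 -0.    1.07  1.01]
[590.7  -4.7  85.4] yaw 18.14 [-3.2 -3.   6.3] [-0.543  0.581  0.003] w 0.347 gf 23.5 [-0.21  0.6   1.47 -0.    1.07  1.05]
[590.7  -4.7  85.4] yaw 15.75 [-4.1 -4.4  7.8] [-0.62   0.658 -0.055] w 0.346 gf 23.5 [-0.21  0.6   1.47 -0.    1.07  1.09]
[590.7  -4.7  85.4] yaw 13.34 [-3.3 -4.   6.3] [-0.643  0.636 -0.037] w 0.348 gf 23.5 [-0.21  0.6   1.47 -0.    1.07  1.13]
```

```bash
m="python3 -m handwheel"; c="python3 st.py 0.2"
$m '[[[1,0,0,-0.004,-0.3],[1,0,0,0,0]]]' >/dev/null && $c && $m '[[[1,0,0,0,-0.3],[1,0,0,0,0]]]' >/dev/null && $c && $m '[[[1,0,0,-0.002,-0.3],[1,0,0,0,0]]]' >/dev/null && $c && $m '[[[1,0,0,0,-0.3],[1,0,0,0,0]]]' >/dev/null && $c && $m '[[[1,0,0,-0.002,-0.3],[1,0,0,0,0]]]' >/dev/null && $c && $m '[[[1,0,0,0,-0.3],[1,0,0,0,0]]]' >/dev/null && $c && $m '[[[1,0,0,-0.002,-0.3],[1,0,0,0,0]]]' >/dev/null && $c && $m '[[[1,0,0,0,-0.3],[1,0,0,0,0]]]' >/dev/null && $c && $m '[[[1,0,0,0,-0.3],[1,0,0,0,0]]]' >/dev/null && $c && $m '[[[1,0,0,0,-0.3],[1,0,0,0,0]]]' >/dev/null && $c
```

```text
[590.7  -4.8  85.3] yaw 10.94 [-4.5 -4.7  7.8] [-0.711  0.694 -0.072] w 0.349 gf 23.6 [-0.21  0.6   1.47 -0.    1.07  1.17]
[590.7  -4.8  85.3] yaw 8.55 [-3.1 -4.3  7.7] [-0.7    0.696 -0.041] w 0.345 gf 23.6 [-0.21  0.6   1.47 -0.    1.07  1.22]
[590.7  -4.9  85.3] yaw 6.14 [-4.4 -5.   7.6] [-0.786  0.668 -0.048] w 0.349 gf 23.7 [-0.21  0.6   1.47 -0.    1.07  1.26]
[590.7  -4.9  85.2] yaw 3.74 [-4.4 -4.1  8.2] [-0.784  0.721 -0.084] w 0.343 gf 23.6 [-0.21  0.6   1.47 -0.    1.07  1.3 ]
[590.7  -5.   85.2] yaw 1.34 [-4.9 -4.4  7.9] [-0.826  0.782 -0.006] w 0.346 gf 23.7 [-0.21  0.6   1.47 -0.    1.07  1.34]
[590.7  -5.   85.2] yaw -1.06 [-4.  -5.   7.7] [-0.823  0.768 -0.062] w 0.345 gf 23.7 [-0.21  0.6   1.47 -0.    1.07  1.38]
[590.7  -5.   85.1] yaw -3.45 [-4.4 -5.3  8.6] [-0.957  0.791 -0.049] w 0.348 gf 23.7 [-0.21  0.6   1.47 -0.    1.07  1.43]
[590.7  -5.1  85.1] yaw -5.86 [-4.3 -4.5  7.8] [-0.963  0.832 -0.052] w 0.347 gf 23.7 [-0.21  0.6   1.47 -0.    1.07  1.47]
[590.7  -5.1  85.1] yaw -8.26 [-4.2 -4.4  8.4] [-1.01   0.775 -0.003] w 0.343 gf 23.7 [-0.21  0.6   1.47 -0.    1.07  1.51]
[590.7  -5.2  85.1] yaw -10.65 [-5.5 -5.3  8.7] [-1.021  0.832 -0.036] w 0.346 gf 23.7 [-0.21  0.6   1.47 -0.    1.07  1.55]
```

```bash
m="python3 -m handwheel"; c="python3 st.py 0.2"
$m '[[[1,0,0,-0.004,-0.3],[1,0,0,0,0]]]' >/dev/null && $c && $m '[[[1,0,0,0,-0.3],[1,0,0,0,0]]]' >/dev/null && $c && $m '[[[1,0,0,-0.002,-0.3],[1,0,0,0,0]]]' >/dev/null && $c && $m '[[[1,0,0,0,-0.3],[1,0,0,0,0]]]' >/dev/null && $c && $m '[[[1,0,0,-0.002,-0.3],[1,0,0,0,0]]]' >/dev/null && $c && $m '[[[1,0,0,0,-0.3],[1,0,0,0,0]]]' >/dev/null && $c && $m '[[[1,0,0,-0.002,-0.3],[1,0,0,0,0]]]' >/dev/null && $c && $m '[[[1,0,0,0,-0.3],[1,0,0,0,0]]]' >/dev/null && $c && $m '[[[1,0,0,0,-0.3],[1,0,0,0,0]]]' >/dev/null && $c && $m '[[[1,0,0,0,-0.3],[1,0,0,0,0]]]' >/dev/null && $c
```

```text
[590.7  -5.2  85. ] yaw -13.05 [-4.5 -5.7 10.1] [-1.092e+00  9.370e-01  1.000e-03] w 0.351 gf 23.8 [-0.21  0.6   1.47 -0.    1.07  1.59]
[590.6  -5.2  85. ] yaw -15.45 [-5.5 -6.7  9.4] [-1.096  0.963 -0.066] w 0.345 gf 23.8 [-0.21  0.6   1.47 -0.    1.07  1.64]
[590.7  -5.3  84.9] yaw -17.86 [-5.4 -6.3  9.9] [-1.117  1.017 -0.072] w 0.349 gf 23.9 [-0.21  0.6   1.47 -0.    1.07  1.68]
[590.6  -5.3  84.9] yaw -20.25 [-4.9 -6.6  9.1] [-1.184  0.998  0.013] w 0.343 gf 23.8 [-0.21  0.6   1.47 -0.    1.07  1.72]
[590.6  -5.4  84.9] yaw -22.65 [-6.1 -6.8  9.4] [-1.197  1.076 -0.04 ] w 0.341 gf 23.9 [-0.21  0.6   1.47 -0.    1.07  1.76]
[590.6  -5.4  84.9] yaw -25.06 [-6.3 -6.8 10.4] [-1.297  1.033 -0.014] w 0.345 gf 23.9 [-0.21  0.6   1.47 -0.    1.07  1.8 ]
[590.5  -5.4  84.8] yaw -27.40 [-6.3 -7.2 10.7] [-1.285  1.087  0.435] w 0.346 gf 24.7 [-0.21  0.6   1.47 -0.    1.07  1.84]
```

```bash
python3 -m handwheel '[[[-0.4,0,0,0,0],[-0.4,0,0,0,0],[-0.4,0,0,0.3,0],[-0.4,0,0,1,0],[-0.4,0,0,1,0],[-0.4,-0.07,0.6,0.5,0.2],[-0.4,-0.1,0.8,0,0.25],[-0.4,-0.1,0.8,0,0.25],[-0.4,-0.1,0.8,0,0.25],[-0.4,-0.1,0.8,0,0.25]]]'; python3 -m handwheel '[[[-0.4,-0.1,0.8,0,0.25],[-0.4,-0.1,0.8,0,0.25],[-0.4,-0.1,0.8,0,0.25],[-0.4,-0.1,0.8,0,0.25],[-0.4,-0.1,0.5,0,0.25],[-0.4,0,0,0,0],[-0.4,0,0,0,0]]]' >/dev/null; python3 st.py; python3 - <<'E'
from h import *
from rig import optics
for n in('wrist','top','side'):
    c=optics.capture(n);pickle.dump(c,open(f'pics/{n}2.pkl','wb'))
    h=cv2.cvtColor(c['img'],cv2.COLOR_BGR2HSV);m=((h[...,0]<6)|(h[...,0]>174))&(h[...,1]>150)&(h[...,2]>100)
    k,l,st,ce=cv2.connectedComponentsWithStats(m.astype(np.uint8));i=1+np.argmax(st[1:,4])
    pts=np.argwhere(l==i)[:,::-1];w=np.array([ray(c,*p,24) for p in pts]);mu=w.mean(0);v=np.linalg.svd(w-mu,full_matrices=False)[2][0];v*=np.sign(v[0]);p=(w-mu)@v
    print(n,len(pts),st[i],mu,np.degrees(np.arctan2(v[1],v[0])),mu+v*p.min(),mu+v*p.max())
W=cv2.resize(pickle.load(open('pics/wrist2.pkl','rb'))['img'],(400,300))
S=cv2.resize(pickle.load(open('pics/side2.pkl','rb'))['img'][180:225,200:260],(400,300),interpolation=cv2.INTER_CUBIC)
cv2.imwrite('pics/c2.png',np.hstack([W,S]))
E
```

```text
time_s: 9.85
eef_pos: [566.3, 188.0, 222.8]
ee_rot: [-0.0, 0.988, -0.154, 0.0]
force: [-0.6, 1.5, 0.4]
grip_width: 0.702
grip_force: 0.0
[541.5 371.4 222.4] yaw -7.75 [-0.9 -0.3  0.1] [ 0.04  -0.02   0.012] w 0.708 gf 0.0 [ 0.42  0.62  1.06 -0.    1.47  2.13]
wrist 2000 [ 249  122   17  133 2000] [512.78730927 371.13831049] -8.033596265790019 [427.03255015 383.24163697] [587.11188369 360.64822693]
top 546 [ 86 219  20  68 546] [507.1144835  370.89584175] -7.992026725527314 [427.72955743 382.04140034] [586.67556116 359.72555166]
side 354 [130 118  58  14 354] [511.63978106 368.23285456] -8.470120653647598 [428.15219155 380.66565124] [586.83779343 357.03452433]
```

View pics/c2.png

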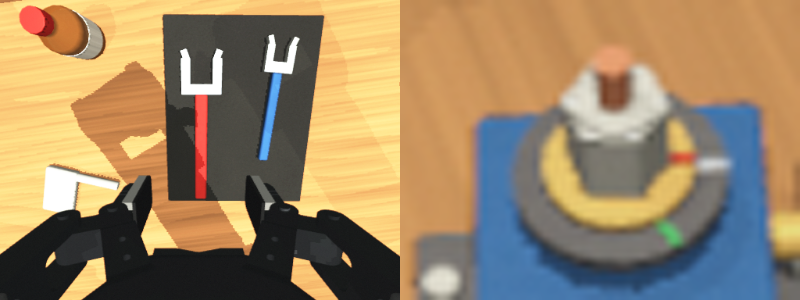

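The left half shows the red handle between the open fingers, clear of the blue wrench. The right half shows the red line still at the white mark, so the nut is finger-tight and the collar hasn't moved. I'll descend to the handle.

```bash
python3 -m handwheel '[[[-0.1,-0.1,-0.03,-0.8,0],[-0.1,-0.098,-0.028,-0.9,0],[-0.1,0,0,-0.9,0],[-0.1,0,0,-0.7,0],[-0.1,0,0,-0.5,0],[-0.1,0,0,-0.2,0],[-0.1,0,0,-0.1,0],[-0.1,0,0,0,0]]]' 60; python3 st.py
```

```text
time_s: 11.5
eef_pos: [532.3, 368.2, 18.3]
ee_rot: [-0.0, 0.998, -0.068, 0.0]
force: [0.0, 0.5, 0.1]
grip_width: 0.548
grip_force: 0.0
[532.3 368.2  18.3] yaw -7.80 [0.  0.5 0.1] [ 0.016 -0.056  0.021] w 0.548 gf 0.0 [ 0.42  0.8   1.31 -0.    1.04  2.13]
```

```bash
python3 -m handwheel '[[[-0.1,-0.01,0,-0.09,0],[-0.1,0,0,0,0],[1,0,0,0,0],[1,0,0,0,0],[1,0,0,0,0],[1,0,0,0,0]]]' 80; python3 st.py; python3 -m handwheel '[[[1,0,0,0.1,0],[1,0,0,0.3,0],[1,0,0,0.6,0],[1,0,0,0.8,0],[1,0,0,0.7,0],[1,0,0,0,0],[1,0,0,0,0]]]'; python3 st.py;  python3 - <<'E'
from h import *
from rig import optics
c=[optics.capture(n) for n in('side','wrist')]
pickle.dump(c,open('pics/g.pkl','wb'))
cv2.imwrite('pics/g.png',np.hstack([cv2.resize(x['img'],(400,300)) for x in c]))
E
```

```text
time_s: 12.1
eef_pos: [531.5, 368.5, 13.9]
ee_rot: [-0.0, 0.998, -0.068, 0.0]
force: [-1.1, -0.8, 6.0]
grip_width: 0.18
grip_force: 79.2
[531.5 368.5  13.9] yaw -7.76 [-1.1 -0.8  6. ] [-0.103  0.246 -0.018] w 0.180 gf 79.2 [0.43 0.8  1.31 0.   1.03 2.13]
time_s: 12.8
eef_pos: [531.2, 368.3, 138.7]
ee_rot: [-0.0, 0.998, -0.068, 0.0]
force: [0.5, 0.1, -4.6]
grip_width: 0.18
grip_force: 78.5
[531.2 368.3 138.7] yaw -7.76 [ 0.5  0.1 -4.6] [-0.038  0.066 -0.008] w 0.180 gf 78.5 [ 0.43  0.66  1.22 -0.    1.27  2.13]
```

View pics/g.png

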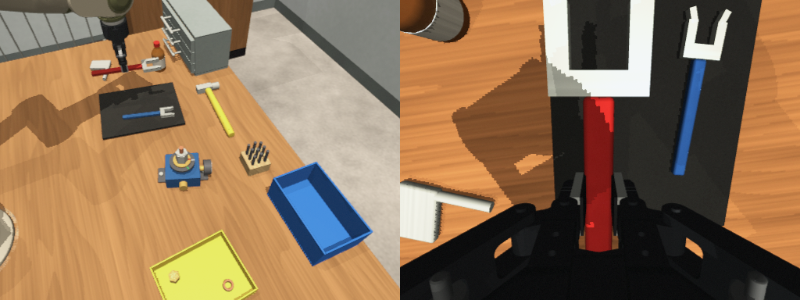

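The wrench is held level. In the wrist half, the head's rear edge is near (598,96) and the throat edge near (598,70). I'll work out the jaw centre relative to the TCP from these edges.

```bash
python3 - <<'E'
from h import *
c=pickle.load(open('pics/g.pkl','rb'))[1];I=c['img'].astype(int);g=I.min(2)
zt=138.7-13.9+24
for u in(245,253,262):
    p=g[60:140,u];w=np.where(p>110)[0]+60;w=w if len(w) else [0];a,b=w[0],w[-1]
    print(u,a,b,ray(c,u,a-.5,zt).round(1),ray(c,u,b+.5,zt).round(1))
for v in(30,50,70):
    r=g[v,180:330]>150;e=np.where(np.diff(r.astype(int)))[0]+180.5;print(v,e,[ray(c,x,v,zt).round(1).tolist() for x in e])
v1,v2=150,200
for v in(140,150,160,170):
    m=(I[v,:,2]>90)&(I[v,:,1]<60);e=np.where(m)[0];print(v,e[0],e[-1],ray(c,e[0]-.5,v,zt).round(1),ray(c,e[-1]+.5,v,zt).round(1))
E
```

```text
245 89 123 [602.7 361.5] [588.7 363.6]
253 89 123 [602.3 358.3] [588.2 360.2]
262 89 123 [601.8 354.6] [587.7 356.4]
30 [184.5 214.5 293.5 323.5] [[627.7, 382.0], [626.1, 370.3], [621.8, 339.5], [620.2, 327.8]]
50 [185.5 214.5 292.5 322.5] [[620.5, 383.0], [618.9, 371.5], [614.6, 340.6], [613.0, 328.7]]
70 [186.5 215.5 292.5 321.5] [[613.0, 384.1], [611.4, 372.4], [607.2, 341.4], [605.6, 329.7]]
140 236 273 [582.3 368.7] [580.1 352.4]
150 236 273 [578.  369.3] [575.8 352.9]
160 236 273 [573.7 370. ] [571.4 353.5]
170 236 271 [569.2 370.7] [567.1 354.9]
```

```bash
python3 -m handwheel '[[[1,0,-0.3,0.2,0.2],[1,-0.1,-0.6,0,0.36],[1,-0.1,-0.65,0,0.36],[1,-0.1,-0.65,0,0.36],[1,-0.1,-0.65,0,0.36],[1,-0.1,-0.65,0,0.36],[1,-0.1,-0.65,0,0.36],[1,-0.1,-0.65,0,0.36],[1,-0.1,-0.65,0,0.36],[1,-0.1,-0.65,0,0.36]]]' >/dev/null;  python3 -m handwheel '[[[1,-0.1,-0.65,0,0.36],[1,-0.1,-0.65,0,0.36],[1,-0.1,-0.65,0,0.36],[1,-0.16,-0.65,0,0.36],[1,-0.1,-0.38,0,0.17],[1,0,0,0,0],[1,0,0,0,0]]]' >/dev/null; python3 st.py
```

```text
[457.8 -85.4 147.3] yaw 32.56 [ 0.5  0.4 -2.8] [ 0.018  0.056 -0.038] w 0.181 gf 78.7 [-0.44  0.27  1.79  0.    1.08  0.57]
```

```bash
python3 -m handwheel '[[[1,0.031,-0.049,-0.3,0],[1,0,0,-0.5,0],[1,0,0,-0.27,0],[1,0,0,-0.06,0],[1,0,0,0,0],[1,0,0,0,0]]]' >/dev/null; python3 st.py;  python3 - <<'E'
from h import *
from rig import optics
c=[optics.capture(n) for n in('wrist','side')]
pickle.dump(c,open('pics/s.pkl','wb'))
cv2.imwrite('pics/s.png',np.hstack([cv2.resize(c[0]['img'],(400,300)),cv2.resize(c[1]['img'][150:240,160:280],(400,300),interpolation=cv2.INTER_CUBIC)]))
E
```

```text
[460.3 -87.9  92.2] yaw 32.66 [ 0.4  0.6 -2.9] [-0.017  0.013 -0.053] w 0.181 gf 78.6 [-0.44  0.36  1.84  0.    0.94  0.56]
```

View pics/s.png

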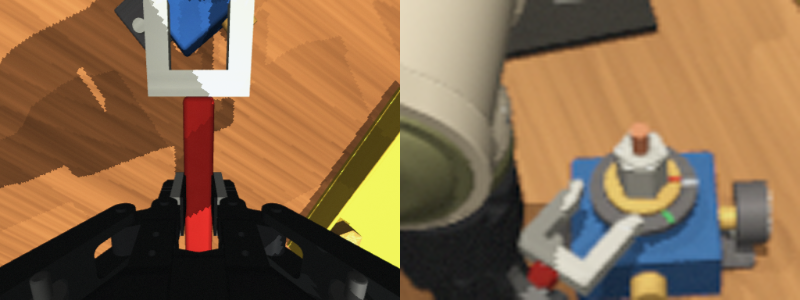

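```bash
m="python3 -m handwheel"; $m '[[[1,0.196,0.136,-0.02,0],[1,0.2,0.129,0,0],[1,0.17,0.108,0,0],[1,0.1,0.065,0,0],[1,0,0,0,0]]]' >/dev/null; python3 st.py; $m '[[[1,0.085,0.054,0,0],[1,0.085,0.054,0,0],[1,0,0,0,0]]]' >/dev/null; python3 st.py; $m '[[[1,0.085,0.054,0,0],[1,0.085,0.054,0,0],[1,0,0,0,0]]]' >/dev/null; python3 st.py
```

```text
[493.7 -65.7  90.5] yaw 32.69 [-1.3  0.  -3. ] [-0.067  0.045 -0.001] w 0.182 gf 78.7 [-0.37  0.42  1.75  0.    0.97  0.63]
[502.  -60.6  90.6] yaw 32.64 [-0.9  0.2 -2.9] [-0.034  0.067  0.006] w 0.179 gf 78.7 [-0.35  0.43  1.73  0.    0.98  0.65]
[510.6 -55.2  90.6] yaw 32.65 [-0.2 -0.4 -3.4] [-0.056  0.051  0.022] w 0.181 gf 78.7 [-0.34  0.45  1.71  0.    0.99  0.66]
```

```bash
m="python3 -m handwheel"; $m '[[[1,0.047,0.03,0,0],[1,0,0,0,0],[1,-0.03,0.055,0,-0.25],[1,-0.03,0.055,0,-0.25],[1,-0.03,0.055,0,-0.25],[1,-0.03,0.055,0,-0.25],[1,0,0,0,0]]]' >/dev/null; python3 st.py; $m '[[[1,-0.022,0.059,0,-0.25],[1,-0.022,0.059,0,-0.25],[1,-0.022,0.059,0,-0.25],[1,-0.022,0.059,0,-0.25],[1,0,0,0,0]]]' >/dev/null; python3 st.py;
```

```text
[506.4 -42.9  90.7] yaw 24.63 [-0.5 -0.8 -3.2] [-0.202  0.014  0.018] w 0.180 gf 78.7 [-0.32  0.44  1.72 -0.    0.98  0.83]
[502.7 -31.4  90.9] yaw 16.69 [ 3.5 -1.4 -4.5] [-0.344 -0.507  0.138] w 0.183 gf 78.6 [-0.3   0.43  1.74 -0.    0.98  0.98]
```

```bash
m="python3 -m handwheel"; $m '[[[1,-0.014,0.062,0,-0.25],[1,-0.014,0.062,0,-0.25],[1,-0.014,0.062,0,-0.25],[1,-0.014,0.062,0,-0.25],[1,0,0,0,0]]]' >/dev/null; python3 st.py; $m '[[[1,-0.005,0.063,0,-0.25],[1,-0.005,0.063,0,-0.25],[1,-0.005,0.063,0,-0.25],[1,-0.005,0.063,0,-0.25],[1,0,0,0,0]]]' >/dev/null; python3 st.py
python3 - <<'E'
from h import *
from rig import optics
c=[optics.capture(n) for n in('top','side')]
pickle.dump(c,open('pics/t.pkl','wb'))
cv2.imwrite('pics/t.png',np.hstack([cv2.resize(c[0]['img'][185:245,215:295],(400,300),interpolation=cv2.INTER_CUBIC),cv2.resize(c[1]['img'][180:240,195:275],(400,300),interpolation=cv2.INTER_CUBIC)]))
E
```

```text
[499.8 -19.   90.8] yaw 8.72 [ 4.2 -2.2 -3.1] [-0.421 -0.498  0.207] w 0.182 gf 78.7 [-0.27  0.42  1.75 -0.    0.97  1.15]
[498.7  -6.5  90.8] yaw 0.72 [ 4.1 -2.6 -3.9] [-0.479 -0.503  0.201] w 0.184 gf 78.7 [-0.25  0.42  1.75 -0.    0.97  1.31]
```

View pics/t.png

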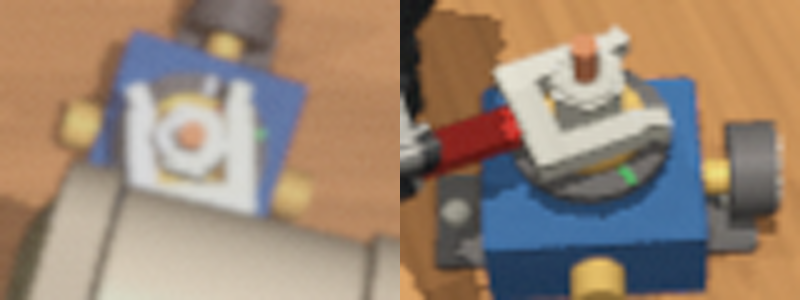

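The wrench is seated on the nut and turning it; the nut has moved about 24° and the jaws now hide the red line. I've used all ten views, so from here I'll check the collar numerically.

```bash
m="python3 -m handwheel"; $m '[[[1,0.004,0.063,0,-0.25],[1,0.004,0.063,0,-0.25],[1,0.004,0.063,0,-0.25],[1,0.004,0.063,0,-0.25],[1,0,0,0,0]]]' >/dev/null; python3 st.py; $m '[[[1,0.012,0.062,0,-0.25],[1,0.012,0.062,0,-0.25],[1,0.012,0.062,0,-0.25],[1,0.012,0.062,0,-0.25],[1,0,0,0,0]]]' >/dev/null; python3 st.py;  $m '[[[1,0.021,0.0595,0,-0.25],[1,0.021,0.0595,0,-0.25],[1,0.021,0.0595,0,-0.25],[1,0.021,0.0595,0,-0.25],[1,0,0,0,0]]]' >/dev/null; python3 st.py; $m '[[[1,0.029,0.056,0,-0.25],[1,0.029,0.056,0,-0.25],[1,0.029,0.056,0,-0.25],[1,0.029,0.056,0,-0.25],[1,0,0,0,0]]]' >/dev/null; python3 st.py
cat >col.py <<'E'
from h import *
from rig import optics
A=np.array([589.6,-5.0])
for n in('top','side','wrist'):
    c=optics.capture(n);I=c['img'];h=cv2.cvtColor(I,cv2.COLOR_BGR2HSV).astype(int);out=[]
    uu,vv=np.meshgrid(np.arange(512),np.arange(384))
    for nm,z,m,r0,r1 in(('red',79,((h[...,0]<7)|(h[...,0]>172))&(h[...,1]>140)&(h[...,2]>70),16,27),('green',74,(h[...,0]>45)&(h[...,0]<85)&(h[...,1]>110),26,37),):
        pts=np.argwhere(m)[:,::-1];w=np.array([ray(c,*p,z) for p in pts]).reshape(-1,2)-A;r=np.linalg.norm(w,axis=1);k=(r>r0)&(r<r1)
        if k.any():
            q=w[k].mean(0);out+=[nm,int(k.sum()),'%.1f deg r %.1f'%(np.degrees(np.arctan2(q[1],q[0])),np.hypot(*q))]
    print(n,out)
E
python3 col.py
```

```text
[499.3   6.2  90.7] yaw -7.30 [ 2.9 -2.3 -4.4] [-0.522 -0.537  0.106] w 0.182 gf 78.7 [-0.22  0.42  1.75 -0.    0.97  1.48]
[501.7  18.6  90.7] yaw -15.28 [ 2.8 -4.1 -3. ] [-0.597 -0.537  0.147] w 0.181 gf 78.7 [-0.2   0.43  1.74 -0.    0.98  1.64]
[505.8  30.5  90.6] yaw -23.26 [ 3.2 -4.2 -3.9] [-0.634 -0.529  0.231] w 0.180 gf 78.7 [-0.17  0.43  1.73 -0.    0.98  1.81]
[511.5  41.7  90.6] yaw -31.25 [ 3.  -4.  -2.9] [-0.609 -0.426  0.277] w 0.183 gf 78.8 [-0.15  0.45  1.71 -0.    0.99  1.97]
top []
side ['green', 5, '-77.5 deg r 30.0']
wrist []
```

```bash
m="python3 -m handwheel"; $m '[[[1,0.017,0.0267,0,-0.125],[1,0.017,0.0267,0,-0.125],[1,0,0,0,0],[1,0,0,0,0]]]' >/dev/null; python3 st.py; $m '[[[1,-0.038,-0.066,0,0.3],[1,-0.038,-0.066,0,0.3],[1,-0.037,-0.067,0,0.31],[1,0,0,0,0]]]' >/dev/null; python3 st.py; $m '[[[1,-0.16,0.08,0,0],[1,-0.25,0.12,0,0],[1,-0.25,0.12,0,0],[1,-0.24,0.12,0,0],[1,0,0,0,0]]]' >/dev/null; python3 st.py; python3 col.py
```

```text
[513.2  44.5  90.6] yaw -33.36 [ 3.2 -4.  -3.2] [-0.735 -0.404  0.222] w 0.179 gf 78.7 [-0.14  0.45  1.7  -0.    0.99  2.01]
[507.7  34.7  90.7] yaw -26.11 [ 4.5 -0.5 -2.2] [-0.165 -0.772  0.155] w 0.183 gf 78.7 [-0.16  0.44  1.72  0.    0.98  1.86]
[460.6  57.8  90.2] yaw -26.11 [ 0.1 -0.4 -3. ] [ 0.058 -0.049 -0.022] w 0.185 gf 78.7 [-0.13  0.36  1.85  0.    0.94  1.9 ]
top []
side ['green', 5, '-77.5 deg r 30.0']
wrist []
```

```bash
cat >ring.py <<'E'
from h import *
from rig import optics
A=np.array([589.6,-5.0]);old={k:pickle.load(open(f'pics/{k}2.pkl','rb')) for k in('top','side')}
def redness(c,r,z,a):
    p=np.array([A[0]+r*np.cos(a),A[1]+r*np.sin(a),z]);q=c['K']@(c['R']@p+c['t']);u,v=q[:2]/q[2]
    return cv2.getRectSubPix(c['img'],(1,1),(float(u),float(v)))[0,0].astype(int)
import sys
for n in('side','top','wrist'):
    c=optics.capture(n);pickle.dump(c,open(f'pics/{n}3.pkl','wb'))
    for r,z,lo in((22,79,-100),(31,74,-100)):
        print(n,r,' '.join('%d:%s'%(d,','.join(map(str,redness(c,r,z,np.radians(d))))) for d in range(lo,0,4)))
print('old side',' '.join('%d:%s'%(d,','.join(map(str,redness(old['side'],22,79,np.radians(d))))) for d in range(-100,0,4)))
E
python3 ring.py
```

```text
side 22 -100:103,187,218 -96:105,189,220 -92:108,195,227 -88:104,188,221 -84:100,182,217 -80:93,169,214 -76:79,139,210 -72:66,108,211 -68:71,119,217 -64:87,155,220 -60:96,174,217 -56:100,183,220 -52:101,183,220 -48:99,182,219 -44:101,184,222 -40:105,188,226 -36:103,183,221 -32:101,181,218 -28:101,183,219 -24:102,183,220 -20:103,184,221 -16:104,183,220 -12:104,183,220 -8:103,185,222 -4:106,190,227
side 31 -100:116,121,124 -96:116,120,124 -92:115,119,124 -88:117,121,124 -84:116,126,122 -80:109,170,100 -76:113,183,101 -72:114,145,114 -68:114,119,120 -64:113,117,121 -60:114,118,122 -56:115,118,123 -52:114,119,123 -48:114,119,123 -44:114,119,123 -40:115,119,123 -36:114,120,123 -32:113,118,122 -28:113,118,122 -24:120,125,129 -20:156,161,164 -16:196,197,197 -12:176,177,176 -8:137,139,141 -4:114,118,122
top 22 -100:132,197,211 -96:132,197,212 -92:132,196,211 -88:132,194,210 -84:131,190,209 -80:129,179,207 -76:129,168,205 -72:131,161,206 -68:135,168,208 -64:143,183,210 -60:146,189,210 -56:144,192,211 -52:142,190,210 -48:140,189,210 -44:140,189,209 -40:139,188,209 -36:143,189,209 -32:146,190,2
[... 1007 characters left out ...]
7,248,245 -76:250,249,245 -72:249,248,245 -68:248,248,245 -64:246,248,245 -60:51,52,53 -56:52,52,54 -52:61,61,61 -48:106,107,108 -44:100,101,102 -40:104,105,106 -36:104,105,105 -32:106,107,108 -28:102,102,103 -24:101,102,103 -20:102,103,104 -16:101,102,103 -12:101,102,103 -8:106,105,107 -4:100,99,100
old side -100:100,183,215 -96:103,186,217 -92:107,193,224 -88:103,187,219 -84:100,183,216 -80:103,185,218 -76:104,187,221 -72:101,183,218 -68:99,180,217 -64:98,180,218 -60:98,179,216 -56:100,181,219 -52:100,181,218 -48:99,180,217 -44:101,183,221 -40:103,187,224 -36:101,183,219 -32:101,182,218 -28:102,183,220 -24:85,152,209 -20:70,122,202 -16:66,102,209 -12:71,110,215 -8:90,157,219 -4:102,183,225
```

The side camera shows the red line has moved 54.8° from finger-tight, and the top camera shows it 5.6° short of green. I'll put the wrench back on and turn about 5.2° more.

```bash
m="python3 -m handwheel"; $m '[[[1,0.25,-0.12,0,0],[1,0.25,-0.12,0,0],[1,0.24,-0.12,0,0],[1,0.16,-0.08,0,0],[1,0,0,0,0]]]' >/dev/null; python3 st.py;  $m '[[[1,0.038,0.066,0,-0.3],[1,0.038,0.066,0,-0.3],[1,0.037,0.067,0,-0.31],[1,0,0,0,0]]]' >/dev/null; python3 st.py; $m '[[[1,0.031,0.045,0,-0.22],[1,0.032,0.045,0,-0.22],[1,0.034,0.044,0,-0.21],[1,0,0,0,0],[1,0,0,0,0]]]' >/dev/null; python3 st.py;
```

```text
[508.3  34.3  90.5] yaw -26.13 [ 1.   1.3 -3. ] [ 0.265 -0.116  0.127] w 0.178 gf 78.7 [-0.16  0.44  1.72  0.    0.98  1.86]
[512.8  44.8  90.5] yaw -33.34 [-0.6 -1.3 -3.5] [-0.253  0.109  0.247] w 0.184 gf 78.8 [-0.14  0.45  1.7  -0.    0.99  2.01]
[517.5  51.3  90.5] yaw -38.47 [-1.5 -0.7 -1.9] [-0.095  0.291  0.249] w 0.181 gf 78.8 [-0.13  0.46  1.69 -0.    1.    2.12]
```

```bash
python3 - <<'E'
import numpy as np
r=1.81
a,b=np.radians([-38.6,-30.6]);print(-r*(np.cos(b)-np.cos(a)),-r*(np.sin(b)-np.sin(a)),'back',-.9*np.cos(b),-.9*np.sin(b))
E
```

```text
-0.14339101379907612 -0.20785710753581693 back -0.7746678243035493 0.4581372741753342
```

```bash
m="python3 -m handwheel"; $m '[[[1,-0.045,-0.066,0,0.32],[1,-0.045,-0.066,0,0.32],[1,-0.046,-0.066,0,0.32],[1,0,0,0,0]]]' >/dev/null; python3 st.py; $m '[[[1,-0.16,0.094,0,0],[1,-0.24,0.142,0,0],[1,-0.24,0.142,0,0],[1,-0.24,0.142,0,0],[1,0,0,0,0]]]' >/dev/null; python3 st.py; python3 ring.py | grep -E '^(side|top)' | cut -c1-420
```

```text
[510.9  41.5  90.6] yaw -30.86 [-0.2  1.8 -3.3] [0.401 0.19  0.144] w 0.185 gf 78.7 [-0.15  0.45  1.71  0.    0.99  1.96]
[466.   68.3  90.6] yaw -30.88 [ 0.7  0.3 -2.3] [-0.031  0.034  0.082] w 0.182 gf 78.7 [-0.1   0.37  1.83  0.    0.94  2.01]
side 22 -100:104,187,218 -96:106,191,222 -92:112,198,228 -88:105,188,221 -84:92,167,210 -80:69,116,205 -76:61,98,212 -72:77,133,217 -68:90,162,218 -64:99,179,219 -60:100,181,217 -56:101,183,220 -52:101,182,220 -48:100,181,219 -44:102,184,221 -40:104,187,225 -36:102,183,221 -32:101,182,219 -28:101,184,220 -24:101,183,220 -20:102,183,220 -16:104,183,219 -12:105,185,221 -8:105,187,223 -4:106,191,227
side 31 -100:115,120,122 -96:116,120,124 -92:116,120,124 -88:118,121,126 -84:117,126,122 -80:110,170,100 -76:114,183,101 -72:115,145,114 -68:114,119,121 -64:114,118,121 -60:114,118,122 -56:115,119,123 -52:114,119,123 -48:114,119,123 -44:115,119,123 -40:114,120,124 -36:115,121,124 -32:115,119,123 -28:114,118,123 -24:120,124,129 -20:158,162,165 -16:196,198,197 -12:176,178,176 -8:137,140,141 -4:115,120,123
top 22 -100:130,196,210 -96:129,195,210 -92:129,194,209 -88:128,189,208 -84:125,177,204 -80:126,166,203 -76:132,161,204 -72:143,176,207 -68:146,186,210 -64:146,192,210 -60:143,191,209 -56:137,190,209 -52:138,189,209 -48:137,188,209 -44:138,188,209 -40:142,189,209 -36:150,191,210 -32:160,193,210 -28:168,195,210 -24:173,196,210 -20:169,195,210 -16:163,194,209 -12:153,192,210 -8:148,191,209 -4:143,191,209
top 31 -100:127,129,136 -96:127,129,137 -92:125,128,136 -88:125,131,135 -84:125,143,132 -80:124,162,126 -76:125,162,127 -72:123,142,132 -68:124,129,134 -64:125,126,135 -60:123,126,135 -56:124,125,135 -52:123,125,135 -48:120,122,132 -44:118,121,130 -40:120,123,132 -36:122,123,133 -32:122,126,135 -28:137,138,144 -24:164,163,166 -20:183,180,182 -16:171,168,172 -12:143,141,149 -8:125,126,135 -4:122,125,133
```

The red line has moved 59.9° (side camera) and is within 1° of green in both views. Now I'll return the wrench to its place on the mat.

```bash
m="python3 -m handwheel"; $m '[[[1,-0.1,0.06,0.2,0],[1,-0.1,0.06,0.5,0],[1,0,0,0.5,0],[1,0,0.2,0,0.1],[1,0.15,0.55,0,0.28],[1,0.16,0.58,0,0.28],[1,0.16,0.58,0,0.28],[1,0.16,0.58,0,0.28],[1,0.16,0.58,0,0.28],[1,0.16,0.58,0,0.28]]]' >/dev/null; $m '[[[1,0.16,0.58,0,0.28],[1,0.16,0.58,0,0.28],[1,0.16,0.58,0,0.28],[1,0.16,0.58,0,0.28],[1,0.08,0.32,0,0.28],[1,0,0,0,0],[1,0,0,0,0]]]' >/dev/null; python3 st.py
```

```text
[540.1 388.  149.3] yaw -5.45 [-0.6  0.1 -3.2] [ 0.002  0.093 -0.012] w 0.180 gf 78.9 [ 0.45  0.69  1.13 -0.    1.33  2.11]
```

```bash
m="python3 -m handwheel"; $m '[[[1,-0.09,-0.2,-0.2,-0.15],[1,-0.082,-0.19,-0.6,-0.144],[1,0,0,-0.7,0],[1,0,0,-0.6,0],[1,0,0,-0.3,0],[1,0,0,-0.18,0],[1,0,0,-0.06,0],[1,0,0,0,0],[1,0,0,0,0]]]' >/dev/null; python3 st.py
```

```text
[532.7 368.8  19.9] yaw -7.80 [-0.2 -0.4 -2.8] [-0.028 -0.02   0.03 ] w 0.181 gf 78.9 [ 0.42  0.79  1.3  -0.    1.04  2.13]
```

```bash
m="python3 -m handwheel"; $m '[[[1,0,0,-0.05,0],[1,0,0,-0.04,0],[1,0,0,-0.02,0],[1,0,0,0,0]]]' >/dev/null; python3 st.py; $m '[[[0.2,0,0,0,0],[-0.1,0,0,0,0],[-0.1,0,0,0,0],[-0.1,0,0,0,0],[-0.1,0,0,0.2,0],[-0.1,0,0,0.6,0],[-0.1,0,0,1,0],[-0.1,0,0,1,0],[-0.1,0,0,0.6,0],[-0.1,0,0,0,0]]]'; python3 - <<'E'
from h import *
from rig import optics
for n in('wrist','top','side'):
    c=optics.capture(n)
    h=cv2.cvtColor(c['img'],cv2.COLOR_BGR2HSV);m=((h[...,0]<6)|(h[...,0]>174))&(h[...,1]>150)&(h[...,2]>100)
    k,l,st,ce=cv2.connectedComponentsWithStats(m.astype(np.uint8));i=1+np.argmax(st[1:,4])
    pts=np.argwhere(l==i)[:,::-1];w=np.array([ray(c,*p,24) for p in pts]);mu=w.mean(0);v=np.linalg.svd(w-mu,full_matrices=False)[2][0];v*=np.sign(v[0]);p=(w-mu)@v
    print(n,len(pts),mu,np.degrees(np.arctan2(v[1],v[0])),mu+v*p.min(),mu+v*p.max())
E
python3 ring.py | grep -E '^side 22' | cut -c1-200
```

```text
[532.3 368.5  13.9] yaw -7.79 [-3.7 -1.   4.1] [-0.263  0.522  0.038] w 0.182 gf 79.9 [ 0.43  0.8   1.31 -0.    1.03  2.13]
time_s: 28.9
eef_pos: [533.7, 369.3, 189.3]
ee_rot: [-0.002, 0.998, -0.068, 0.004]
force: [0.1, 0.2, -0.0]
grip_width: 0.551
grip_force: 0.0
wrist 2478 [514.32207686 370.60190462] -7.818003796585492 [428.90533943 382.32988714] [588.72284197 360.38644921]
top 530 [507.93923059 370.5685535 ] -8.150684939816776 [428.32268451 381.97153195] [586.9298033  359.25522929]
side 338 [511.90539282 367.44631346] -8.844163359870043 [428.16168825 380.47662805] [587.18480625 355.73302176]
side 22 -100:101,183,215 -96:103,187,218 -92:108,194,225 -88:101,184,217 -84:88,163,207 -80:67,114,202 -76:61,96,209 -72:75,130,214 -68:88,160,215 -64:97,176,216 -60:98,178,214 -56:98,180,217 -52:97,1
```

The wrench lies flat where it started, the collar is at green, and the arm is clear. Handing in.

```bash
python3 -c "
from rig import ctrl
print(ctrl.finish_job())"
```

```text
the job is handed in; nothing more can be done
None
```

The job is handed in: the nut was run down finger-tight, then turned one flat with the big wrench (red line about 60° round, within about 1° of green), and the wrench is back flat on the mat where it was; the judge gave no verdict.

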